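# Shut the tool case and lock it with a snap hook

## Task

Shut the lid of the blue steel case, so that its staple stands up through the slot in the lid, and then lock it with the snap hook that lies beside it: press the hook's sprung gate against one leg of the staple, work the leg right home into the bend of the hook until the gate snaps fully shut again, and let go, leaving the hook lying flat on the lid, clipped round that one leg. The staple may lean to one side: feel your way and do not force the hook on the staple (never as much as 20 N), and leave the other things on the bench where they are.

Things in the scene. Friction and masses are not known exactly. Their poses are not given: they have to be found in the camera images.
- case: blue steel case, fixed, 180 mm deep (its x, front at -x) x 240 mm wide (y) x 67 mm high with the lid shut; origin at the centre of its underside, z up. Turned by up to 0.25 rad from facing the robot.
- case_lid (a joint): lid hinge at the top back edge (92 mm behind the case's origin, 64 mm up), rad: 0 shut, grows as the front rises (starts at 0.5 to 0.9). Flat lid 3 mm thick, 244 mm wide, reaching 186 mm forward of the hinge; top at z = 67 mm when shut. Stiff hinge (about 0.6 Nm): stays where left, is pushed shut by pressing down near the front edge.
- lid_front (a point): middle of the lid's front edge, top side; moves with the lid
- staple_front (a point): place of the front leg of the steel staple (staple_c0 in the rules) at the top of the shut lid, z = 67 mm, if the staple stood upright. Staple: upside-down U of 8 mm round bar, 34 mm high over the shut lid, legs 26 mm apart (centres), one behind the other along the case's x, straight up to 20 mm over the lid. Hook it from the front, hook's length along the case's width.
- staple_rear (a point): the same for the rear leg (staple_c6), 26 mm behind. Both points are fixed to the case, on its middle line. The staple itself swings sideways (case's y) on a pivot 37 mm below them, so stiffly that it stays as it stands, leaning up to 0.3 rad to either side: 15 mm above the lid both legs stand up to 16 mm left or right of these points. Look or feel for them.
- snap_hook: steel snap hook lying flat, 140 mm long, 44 mm wide, 10 mm thick, about 0.16 kg; origin under the middle of its grip flat, x towards the bend, y towards the gate side, z up. Grip flat: 14 mm wide (y), 10 mm thick, x from -23 to 25 mm, swivel eye behind it. Starts with its bend roughly to the right (-y of the world).
- hook_bend (a point): centre of the hook's bend, at (72, -5.5, 5) mm of the hook. Hook bar 8 mm round: bend a half circle of 17.5 mm mid-line radius about this point, from the spine (along y = -23) to the nose tip at (72, 12) mm. With the leg home in the bend, it stands at about x = 81, y = -4 mm of the hook.
- hook_mouth (a point): middle of the gate's outer side, at (57, 9, 5) mm of the hook, where the leg comes in (x = 45 to 64 mm), moving in -y. Leg's centre meets the gate at y = 13 mm, clears the nose below y = 4, stops at about y = -2 (gate fully open). It must then go in +x until it rests in the bend; only there can the gate's end slip past it and snap shut.
- snap_hook_gate (a joint): brass gate of the hook, 6 mm thick, rad: 0 shut (its end under the nose), 0.6 fully open, swinging inwards (-y) about a pin at x = 34, y = 9 mm of the hook. Sprung shut: about 2 N on a bar at x = 57 mm to start it, 5 to 6 N fully open.
- wood_block: bystander: pale wooden block 62x130x42 mm; leave alone
- bushing_1: bystander: bronze bushing 32 mm wide, 28 mm high; leave alone
- angle_bracket: bystander: grey angle bracket 40x60x50 mm; leave alone
- screwdriver: bystander: yellow screwdriver, 196 mm; leave alone
- spacer: bystander: brown ring spacer 30 mm wide, 10 mm high, lying on the wooden block; leave alone
There are look-alikes about, which are no part of the job. There is more than one size of the snap_hook; the job needs the larger.

How it is judged:
By the outcome, as a careful person would: the job done as asked, in the order asked, and still so for the second after the job is handed in, with the robot touching nothing.
It also fails if it takes over 67 s, if anything falls off the work surface, if the arm or the gripper's body presses on something with over 40 N, if the wrist force passes 120 N, or if a joint passes its speed limit or range.

## Robot

A 6-joint arm with a two-finger parallel gripper is mounted at the origin on a cart in front of the work surface, level with it; the furniture and walls round the work are solid. World frame = base frame: x ahead of the robot, y to its left, z up, the work surface at z = 0. Lengths are in m, angles in degrees, forces in N, time in s.
With the tool pointing down it reaches from about 0.375 to 0.9 m from the base axis. Payload 3.1 kg.
Tool frame: the origin (TCP) lies at the centre of the arm's flange, where the gripper is bolted on; the fingertips stand 182 mm ahead of it and the grasp point (between the pads) lies bot.grip_point_offset ahead of it (bot.grip_point_offset is the distance from the TCP to the grasp point, in m); x points along the fingers, z is the direction in which the jaws open and shut, and the axes are right-handed (so a half turn about x gives the same grasp; the last joint's range is limited). The gripper opens to 87 mm and grips with 3 to 60 N. Pads are 19 mm wide; open, the fingers measure 117 mm over their backs; the gripper's body (75 mm by 190 mm) begins 51 mm behind the grasp point.
Start: joints at [-84.769, 30.224, 82.088, -0, 67.689, -10.227], TCP at [0.167, -0.602, 0.405] pointing down, gripper open.
Joint ranges: [-176.69, 176.69], [-43.24, 126.21], [12.49, 139.97], [-82, 262], [0, 151.66], [-163.58, 163.58]. Speed limits (degrees/s): [159.86, 159.86, 180, 180, 180, 180].

## Interface

Orientations are given as a 3x3 rotation matrix whose columns are the frame's x, y, z axes.
In Python, from rig import bot gives the robot as it stands.
- The arm moves only by the tool step_arm, never from a script. Its argument "motion" is a list that holds one entry, the list of rows, each a list of 7 numbers: the turn, a rotation vector about the world's x, y, z in degrees, then the shift along the world's x, y, z in mm, then the finger opening in mm, from 0 to 87. A call has 1 to 12 rows; each row is the pose to reach, as a shift and turn from the pose commanded when the call began; what a row does not reach only later rows make up. A row lasts 1/12 s, in which the tool goes at most 41.7 mm and 7.16 degrees, less where a joint would pass 70% of its speed; a pose out of reach is approached as far as the arm can. A call with a gripper value outside its range is refused whole. The fingers move at their own pace and stop on an object; the grip force is fixed at half the most. Time passes only in rows, so rows that repeat a pose let the fingers close. It gives the time, the measured TCP pose, the force and the opening at its end, in the units of the state.
- bot.read_state(): the state, without advancing time (a new reading comes with each control period).
- bot.capture(name): name is "scene" or "top"; returns a dict with "frame" (384x512x3 uint8, red, green, blue), "range_z" (384x512 float32, m along the optical axis (not along the pixel's ray), 0 where there is no reading), "fx", "fy", "cx", "cy" (pixels), "cam_to_world" (4x4, takes a point from camera to world coordinates). Camera axes: x right, y down, z forward; pixel columns grow to the right and rows downward; lengths in m; the calibration is good to about 2 mm. A picture is of the moment at which its call begins.
- bot.hand_in(): hands the job in, once; it reports no verdict.
The state is a dict: "time_s": time; "joint_positions": joint angles; "qvel": joint speeds; "tau": joint torques, N m; "position": TCP position; "tcp_rot": TCP orientation; "force": force on the tool from outside, world axes, zero at the start; "moment": the same for the moment, N m; "opening": opening from 0.0 (shut) to 1.0 (fully open).
Only numpy, scipy, OpenCV 4.12 (cv2) and the standard library are available. Lean on these libraries where they do the work, as an engineer would, in place of code of your own. Each camera call takes 0.05 s, during which the arm holds its last target.

## Working session

There is one attempt and no reset: what is moved stays moved. The work goes in short steps, Python scripts to look and compute and a tool call to move; the robot and the scene stay as the last step left them, time stands still between calls to the robot, and variables do not carry over. Pictures are saved under pics/ and viewed, and the job is handed in when it is done.

Besides the shell and the picture viewer there is one more tool, called after "Emit:" as name(argument=value, ...), one argument or row to a line, values as JSON. step_arm: Moves the arm, as the interface text tells. Its arguments: {"type":"object","properties":{"motion":{"type":"array"}},"required":["motion"]}

```bash
mkdir -p pics; ls
python3 - <<'E'
from rig import bot
import cv2, numpy as np
print(bot.grip_point_offset, bot.read_state())
for n in ("scene","top"):
    c=bot.capture(n); cv2.imwrite(f"pics/{n}0.png",cv2.resize(c["frame"][:,:,::-1],(800,600),interpolation=cv2.INTER_CUBIC))
    np.savez(f"{n}0.npz",**c); print(n,c["fx"],c["cx"],c["cy"],c["cam_to_world"].round(3))
E
```

```text
pics
0.1635 {'time_s': 0.0, 'joint_positions': array([-8.47684435e+01,  3.02805338e+01,  8.21552040e+01, -4.51966099e-04,
        6.76881398e+01, -1.02270481e+01]), 'qvel': array([ 0.021144  , -0.05485275,  0.00998407,  0.08978325, -0.00915749,
       -0.00150422]), 'tau': array([ 9.41654871e-04, -4.40038311e+01, -1.76591367e+01,  6.33424195e-02,
        5.82086190e-02, -1.65202919e-04]), 'position': array([ 0.16658834, -0.60204706,  0.40376095]), 'tcp_rot': array([[-2.04407163e-04,  9.63822516e-01,  2.66544774e-01],
       [ 2.15239823e-03,  2.66544586e-01, -9.63820186e-01],
       [-9.99997663e-01,  3.76698749e-04, -2.12901350e-03]]), 'force': array([ 0.50354439, -0.41526257, -0.49778356]), 'moment': array([-0.0125622 , -0.002947  ,  0.01106707]), 'opening': 1.000333423615932}
scene 352.50951638874835 255.4257923532391 186.41049773150695 [[-0.594 -0.327  0.735 -0.266]
 [-0.805  0.245 -0.541  0.587]
 [-0.003 -0.913 -0.408  0.543]
 [ 0.     0.     0.     1.   ]]
top 396.487670349216 254.9309000393822 184.19511410323207 [[ 0.028 -0.995  0.095  0.435]
 [-1.    -0.027  0.011 -0.012]
 [-0.008 -0.095 -0.995  1.243]
 [ 0.     0.     0.     1.   ]]
```

View pics/scene0.png

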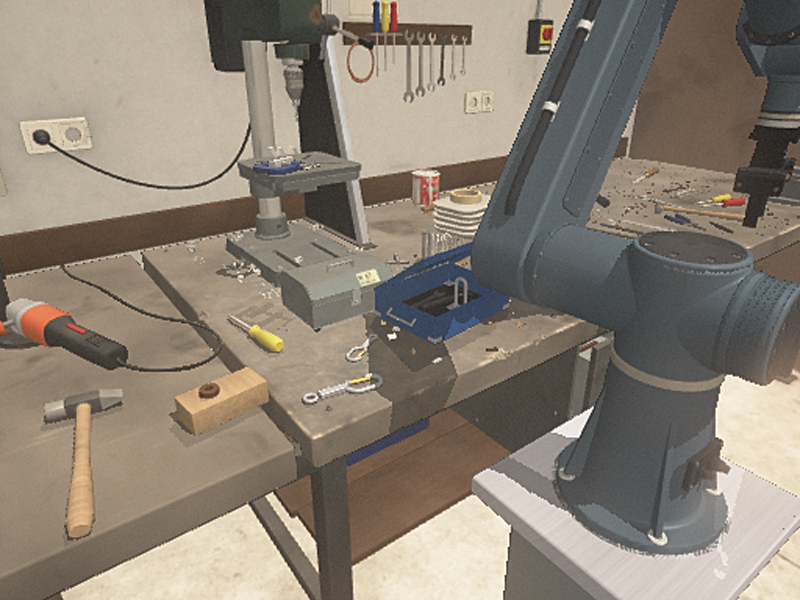

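View pics/top0.png

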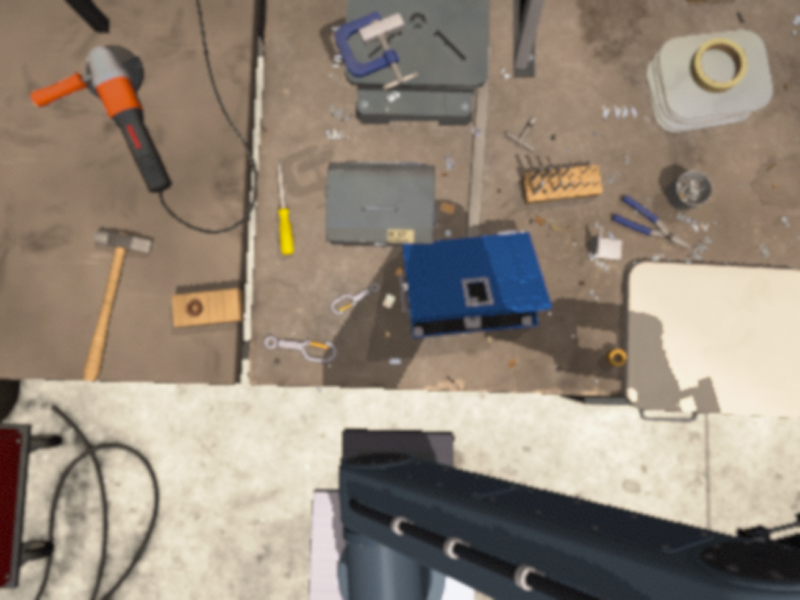

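Top view (800x600): large hook candidate at (300,347), smaller look-alike hook at (352,298); blue case at (475,285) with the lid half open, versus the grey tool box at (380,203) and blue clamp at (370,45). Check in crops.

```bash
cat > h.py <<'E'
import numpy as np, cv2
def world(c,u,v,z=None):
    """pixel -> world. z None: depth; else plane z"""
    R=c["cam_to_world"]; d=np.array([(u-c["cx"])/c["fx"],(v-c["cy"])/c["fy"],1.])
    if z is None:
        return (R@np.append(d*c["range_z"][int(round(v)),int(round(u))],1))[:3]
    w=R[:3,:3]@d; o=R[:3,3]; return o+w*(z-o[2])/w[2]
def pc(c):
    H,W=c["range_z"].shape; u,v=np.meshgrid(np.arange(W),np.arange(H)); Z=c["range_z"]
    P=np.stack([(u-c["cx"])/c["fx"]*Z,(v-c["cy"])/c["fy"]*Z,Z,np.ones_like(Z)],-1)@c["cam_to_world"].T
    return P[...,:3]
def proj(c,p):
    q=np.linalg.inv(c["cam_to_world"])@np.append(p,1); return c["fx"]*q[0]/q[2]+c["cx"],c["fy"]*q[1]/q[2]+c["cy"]
E
python3 - <<'E'
import numpy as np,cv2
from h import *
c=dict(np.load("top0.npz")); s=dict(np.load("scene0.npz"))
f=c["frame"][:,:,::-1]
cv2.imwrite("pics/crop_hooks.png",cv2.resize(f[175:240,160:250],None,fx=8.5,fy=8.5,interpolation=cv2.INTER_CUBIC))
cv2.imwrite("pics/crop_case.png",cv2.resize(f[140:225,245:365],None,fx=6.6,fy=6.6,interpolation=cv2.INTER_CUBIC))
cv2.imwrite("pics/crop_s.png",cv2.resize(s["frame"][145:270,180:335,::-1],None,fx=5,fy=4.8,interpolation=cv2.INTER_CUBIC))
k=.64
for n,u,v in [("eye",270,342),("bendR",336,350),("wood",200,305),("scr",286,240),("small eye",335,305),("small",375,290),("edge",320,383)]:
    print(n,world(c,u*k,v*k,0.01).round(3),world(c,u*k,v*k).round(3))
E
```

```text
eye [0.438 0.253 0.01 ] [0.438 0.255 0.001]
bendR [0.426 0.121 0.01 ] [0.426 0.122 0.001]
wood [0.508 0.397 0.01 ] [0.506 0.385 0.046]
scr [0.644 0.231 0.01 ] [0.642 0.228 0.025]
small eye [0.515 0.127 0.01 ] [ 0.516  0.128 -0.002]
small [0.548 0.048 0.01 ] [0.548 0.048 0.006]
edge [0.36  0.151 0.01 ] [0.36  0.152 0.001]
```

View pics/crop_hooks.png

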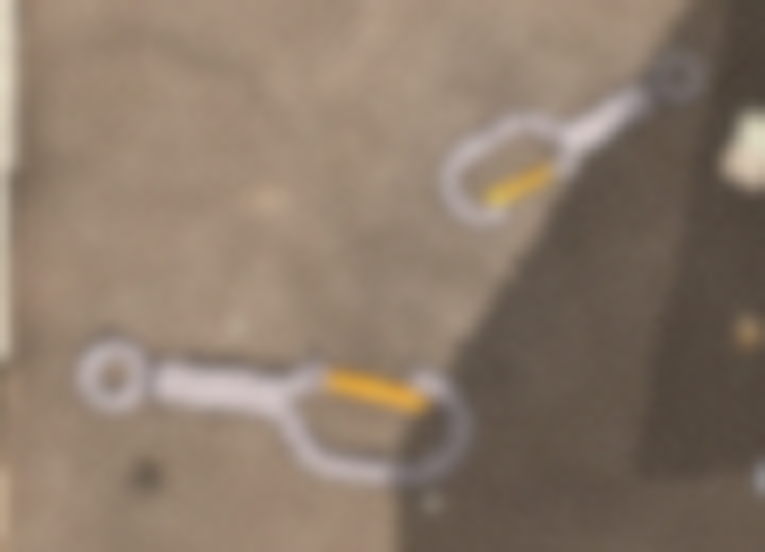

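View pics/crop_case.png

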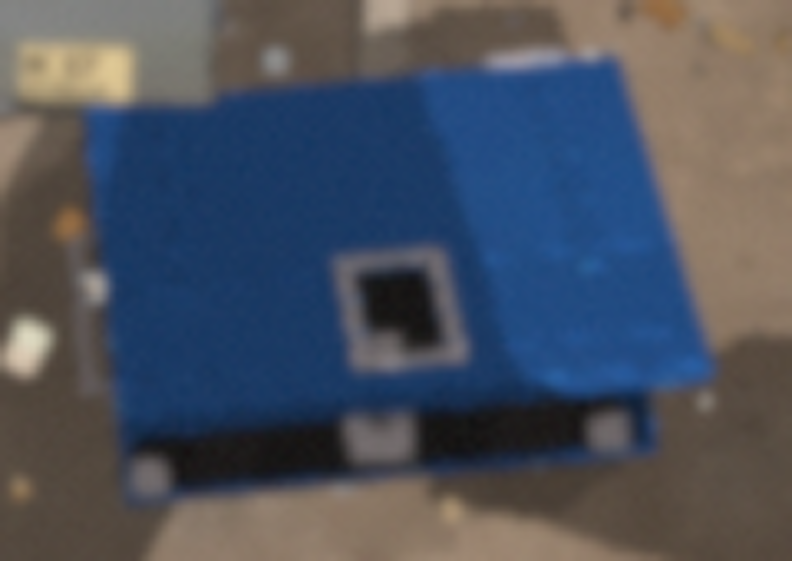

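View pics/crop_s.png

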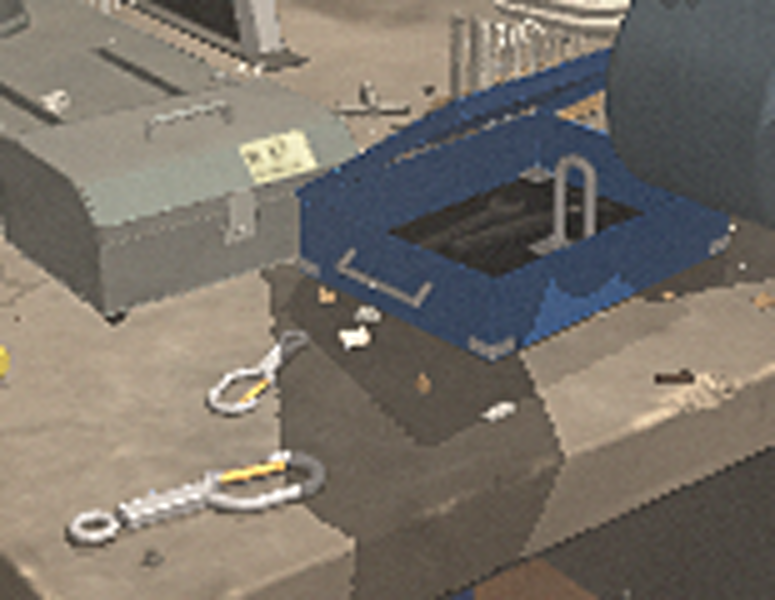

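```bash
cat > fit.py <<'E'
import numpy as np
from h import *
from scipy.optimize import least_squares
c=dict(np.load("top0.npz"))
def case_T(p,q):
    x,y,a=p; C,S=np.cos(a),np.sin(a); return np.array([x+C*q[0]-S*q[1],y+S*q[0]+C*q[1],q[2]])
def lid(th,l,y): return np.array([.092-l*np.cos(th)-.003*np.sin(th)*-1*-1,y,.064+l*np.sin(th)+.003*np.cos(th)])
px=lambda u,v:(245+u/6.6-.4,140+v/6.6-.4)
ob=[(px(88,103),lambda t:lid(t,0,.122)),(px(615,58),lambda t:lid(t,0,-.122)),(px(715,380),lambda t:lid(t,.186,-.122)),(px(112,432),lambda t:lid(t,.186,.122))]
def res(p):
    return np.concatenate([np.subtract(proj(c,case_T(p[:3],f(p[3]))),o) for o,f in ob])
if __name__=="__main__":
    r=least_squares(res,[.55,-.1,.1,.6]); print(r.x,r.fun.round(2))
    p=r.x
    for n,q in [("frontL",(-.09,.12,.062)),("frontR",(-.09,-.12,.062)),("frontL0",(-.09,.12,0))]:
        u,v=proj(c,case_T(p[:3],q)); print(n,(u-245)*6.6,(v-140)*6.6)
    P=pc(c); 
    m=(P[...,2]>.08)&(abs(P[...,0]-p[0])<.12)&(abs(P[...,1]-p[1])<.14)
    Q=P[m]; q=Q.mean(0); n=np.linalg.svd(Q-q)[2][2]; n*=np.sign(n[2]); print(m.sum(),n,"lid ang",np.arccos(n[2]),"yaw",np.arctan2(-n[1],-n[0]))
    S=case_T(p[:3],(0,0,0)); print(S)
E
python3 fit.py
```

```text
[ 0.55885661 -0.13589149  0.11319958  0.59865966] [-0.51  0.21  0.6   0.04 -0.75 -0.05  0.67 -0.16]
frontL 120.96404812782131 497.4926695502453
frontR 652.2275089807457 451.65796628431
frontL0 119.31059642054682 499.74278091709556
4262 [0.50294385 0.02975741 0.86380668] lid ang 0.5280193171758761 yaw -3.0824950746791
[ 0.55885661 -0.13589149  0.        ]
```

```bash
cat > fit2.py <<'E'
from fit import *
from h import *
p=least_squares(res,[.55,-.1,.1,.6]).x
s=dict(np.load("scene0.npz"))
def inv(w):
    C,S=np.cos(p[2]),np.sin(p[2]); d=w-np.array([p[0],p[1],0]); return np.array([C*d[0]+S*d[1],-S*d[0]+C*d[1],d[2]])
# slot corners -> lid plane coordinates
for uv in [(335,255),(443,248),(467,358),(350,370),(362,272),(428,265),(443,345),(372,352)]:
    f=lambda q: np.subtract(proj(c,case_T(p[:3],lid(p[3],q[0],q[1]))),px(*uv))
    q=least_squares(f,[.1,0]).x; print("slot l,y mm",(q*1e3).round(1), "case x if shut",round(92-q[0]*1e3,1))
P=pc(s)
Q=np.array([inv(w) for w in P.reshape(-1,3)])
m=(abs(Q[:,0])<.12)&(abs(Q[:,1])<.05)&(Q[:,2]>.03)&(Q[:,2]<.115)
u=np.arange(P.shape[0]*P.shape[1])
for i in np.where(m)[0]:
    v,uu=divmod(i,512)
    col=s["frame"][v,uu].astype(int)
    if 286<=uu<=302 and 173<=v<=198 and col[2]<1.25*col[0]: print(uu,v,(Q[i]*1e3).round(0),col)
E
python3 fit2.py | head -120
```

```text
slot l,y mm [102.2  21.1] case x if shut -10.2
slot l,y mm [103.5 -25.3] case x if shut -11.5
slot l,y mm [164.  -25.7] case x if shut -72.0
slot l,y mm [165.   23.2] case x if shut -73.0
slot l,y mm [112.9  11. ] case x if shut -20.9
slot l,y mm [112.2 -17.5] case x if shut -20.2
slot l,y mm [156.1 -17. ] case x if shut -64.1
slot l,y mm [156.6  12.8] case x if shut -64.6
293 177 [-43.  -0. 101.] [81 87 95]
294 177 [-50.   2. 104.] [113 109 111]
295 177 [-51.  -2. 103.] [94 90 90]
292 178 [-42.   3.  98.] [135 127 118]
293 178 [-44.   0.  98.] [126 118 109]
294 178 [-52.   5. 102.] [128 121 114]
295 178 [-55.   3. 102.] [132 124 117]
296 178 [-56.  -0. 102.] [139 131 121]
297 178 [-57.  -4. 101.] [84 88 95]
291 179 [-39.   4.  94.] [99 98 95]
292 179 [-42.   2.  95.] [128 118 112]
293 179 [-46.   2.  96.] [109 102  99]
294 179 [-51.   3.  97.] [86 87 89]
295 179 [-56.   4.  99.] [120 113 110]
296 179 [-59.   3. 100.] [138 131 125]
297 179 [-61.   1. 100.] [143 134 126]
298 179 [-64.  -1. 100.] [79 87 94]
291 180 [-39.   4.  91.] [136 123 115]
292 180 [-39.  -1.  89.] [128 123 115]
2
[... 2394 characters left out ...]
37 130]
297 194 [-90.  32.  66.] [ 93  96 105]
288 195 [-27.   2.  31.] [120 115 109]
289 195 [-30.   1.  32.] [113 109 106]
290 195 [-37.   4.  36.] [121 115 109]
291 195 [-39.   1.  35.] [132 126 119]
292 195 [-44.   2.  37.] [126 120 115]
293 195 [-48.   1.  38.] [117 112 106]
294 195 [-49.  -3.  37.] [85 81 79]
286 196 [-29.  14.  32.] [124 118 113]
287 196 [-30.  11.  32.] [116 111 108]
288 196 [-33.   9.  32.] [112 104 100]
289 196 [-35.   6.  32.] [109 103  99]
290 196 [-39.   6.  33.] [122 115 110]
291 196 [-41.   2.  33.] [128 120 115]
292 196 [-46.   4.  35.] [80 86 91]
288 197 [-36.  12.  31.] [120 116 107]
289 197 [-39.  11.  31.] [107 100  92]
290 197 [-42.   9.  32.] [69 72 83]
```

```bash
cat > t.py <<'E'
from fit2 import *
for q in [(-.050,-.07,.19),(-.06,-.07,.13),(-.078,-.07,.067),(-.055,-.07,.164)]:
    w=case_T(p[:3],q); w[2]+=.182; print(q,(w*1e3).round(0),"shift from start",((w-[.167,-.602,.405])*1e3).round(0))
E
python3 t.py | tail -4
```

```text
(-0.05, -0.07, 0.19) [ 517. -211.  372.] shift from start [350. 391. -33.]
(-0.06, -0.07, 0.13) [ 507. -212.  312.] shift from start [340. 390. -93.]
(-0.078, -0.07, 0.067) [ 489. -214.  249.] shift from start [ 322.  388. -156.]
(-0.055, -0.07, 0.164) [ 512. -212.  346.] shift from start [345. 390. -59.]
```

Emit:
step_arm(
  motion=[
    [[0,0,7,27,30,0,0],[0,0,14,54,60,0,0],[0,0,21,81,90,0,0],[0,0,28,108,120,0,0],[0,0,35,135,150,0,0],[0,0,42,162,180,0,0],[0,0,49,189,210,0,0],[0,0,56,216,241,0,0],[0,0,63,243,271,0,0],[0,0,70,270,301,0,0],[0,0,77,297,331,0,0],[0,0,81,324,361,0,0]],
  ],
)

```text
time_s: 1.1
position: [0.4915, -0.2395, 0.4045]
tcp_rot: [[-0.001, -0.118, 0.993], [0.0, 0.993, 0.118], [-1.0, 0.001, -0.001]]
force: [-0.1, -0.1, -0.0]
opening: 0.173
```

Emit:
step_arm(
  motion=[
    [[0,0,0,26,30,0,0],[0,0,0,26,30,-33,0],[0,0,0,24,29,-46,0],[0,0,0,21,29,-59,0],[0,0,0,18,29,-70,0],[0,0,0,15,29,-81,0],[0,0,0,12,28,-93,0],[0,0,0,8,28,-106,0],[0,0,0,5,28,-118,0],[0,0,0,2,27,-130,0],[0,0,0,0,27,-140,0],[0,0,0,-2,27,-148,0]],
  ],
)

```text
time_s: 2.1
position: [0.4887, -0.2145, 0.256]
tcp_rot: [[0.001, -0.112, 0.994], [-0.0, 0.994, 0.112], [-1.0, -0.0, 0.001]]
force: [1.2, -0.1, 1.4]
opening: 0.004
```

Emit:
step_arm(
  motion=[
    [[0,0,0,0,0,-3,0],[0,0,0,0,0,-5,0],[0,0,0,0,0,-7,0],[0,0,0,0,0,-9,0],[0,0,0,0,0,-10,0]],
  ],
)

```text
time_s: 2.52
position: [0.4884, -0.2142, 0.2493]
tcp_rot: [[-0.001, -0.113, 0.994], [-0.0, 0.994, 0.113], [-1.0, -0.0, -0.001]]
force: [-6.1, 2.8, 28.3]
opening: 0.005
```

Emit:
step_arm(
  motion=[
    [[0,0,0,0,0,30,0],[0,0,0,0,0,70,0],[0,0,0,0,30,90,40],[0,0,0,0,70,100,40],[0,0,0,-5,110,100,40],[0,0,0,-15,150,100,40],[0,0,0,-20,190,100,40],[0,0,0,-30,230,100,40],[0,0,0,-35,270,100,40],[0,0,0,-40,310,100,40],[0,0,0,-50,350,100,40],[0,0,0,-55,390,90,40]],
  ],
)

```text
time_s: 3.52
position: [0.4328, 0.1777, 0.3383]
tcp_rot: [[0.003, -0.113, 0.994], [0.001, 0.994, 0.113], [-1.0, 0.0, 0.003]]
force: [0.2, -0.2, -0.3]
opening: 0.456
```

Run:
```python
from rig import bot
import cv2, numpy as np
from h import *
for n in ("scene","top"):
    c=bot.capture(n); np.savez(f"{n}1.npz",**c)
    f=c["frame"][:,:,::-1]
    cr=f[140:225,245:365] if n=="top" else f[140:230,225:345]
    cv2.imwrite(f"pics/{n}1c.png",cv2.resize(cr,None,fx=6.6,fy=6.6,interpolation=cv2.INTER_CUBIC))
    cv2.imwrite(f"pics/{n}1.png",f)
# hook overlay on the initial top picture
c=dict(np.load("top0.npz"));f=c["frame"][:,:,::-1]
cr=cv2.resize(f[205:240,163:225],None,fx=12,fy=12,interpolation=cv2.INTER_CUBIC)
cv2.imwrite("pics/hookbig.png",cr)
```

```text
(no output)
```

View pics/top1c.png

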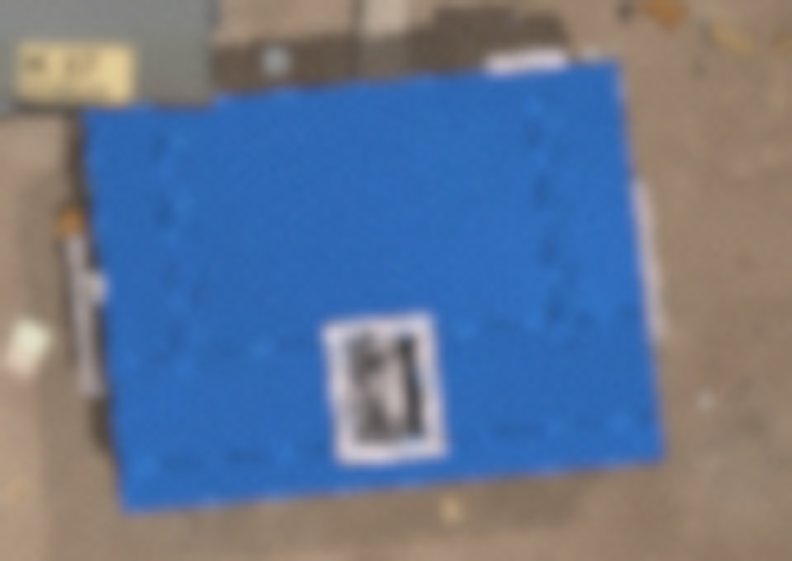

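View pics/scene1c.png

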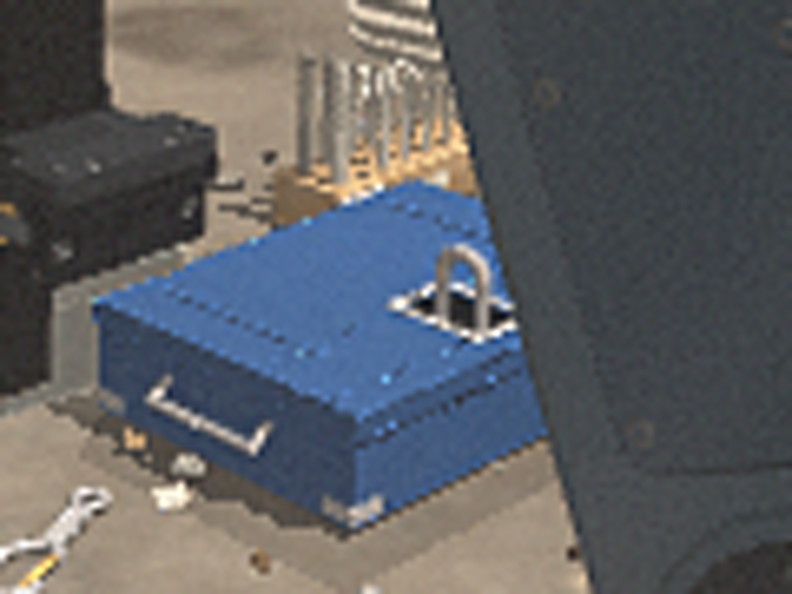

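View pics/hookbig.png

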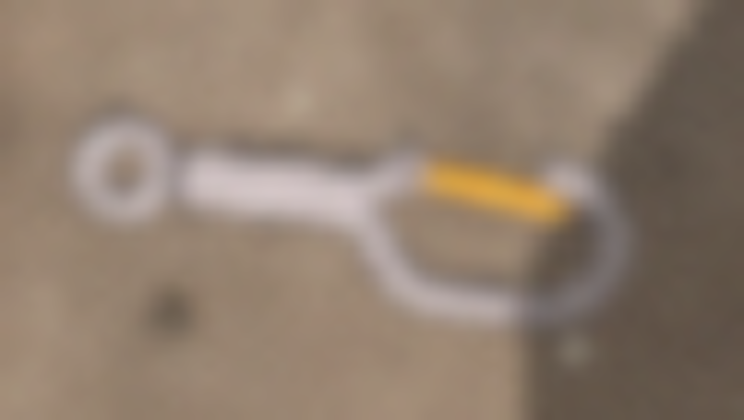

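```bash
cat > hookfit.py <<'E'
from h import *
from scipy.optimize import least_squares
c=dict(np.load("top0.npz"))
px=lambda u,v:(163+(u+.5)/12-.5,205+(v+.5)/12-.5)
def hk(p,q):
    x,y,a=p; C,S=np.cos(a),np.sin(a); return np.array([x+C*q[0]-S*q[1],y+S*q[0]+C*q[1],q[2]])
ob=[((186,180),(-23,0,5)),((632,243),(93.5,-5.5,5)),((415,302),(47,-23,5)),((540,308),(72,-23,5)),((348,192),(22,0,5)),((568,172),(72,12,5))]
ob=[(px(*a),np.array(b)/1e3) for a,b in ob]
r=least_squares(lambda p:np.concatenate([np.subtract(proj(c,hk(p,b)),a) for a,b in ob]),[.44,.2,-1.6])
hp=r.x
if __name__=="__main__":
    print(r.x,np.degrees(r.x[2]),r.fun.round(2))
    f=c["frame"][:,:,::-1]; cr=cv2.resize(f[205:240,163:225],None,fx=12,fy=12,interpolation=cv2.INTER_CUBIC)
    t=np.linspace(-np.pi/2,np.pi/2,30)
    L=[[(-23,7),(25,7),(25,-7),(-23,-7),(-23,7)],[(45,-23),(72,-23)],[(72+17.5*np.cos(a),-5.5+17.5*np.sin(a)) for a in t],[(34,9),(66,9)]]
    for l in L:
        q=[(12*(np.array(proj(c,hk(hp,np.array([a,b,5])/1e3)))-(163,205)+.5)-.5) for a,b in l]
        cv2.polylines(cr,[np.array(q).round().astype(int)],False,(0,0,255),1)
    cv2.imwrite("pics/hookfit.png",cr)
E
python3 hookfit.py
cat > case2.py <<'E'
from h import *
from scipy.optimize import least_squares
c=dict(np.load("top1.npz")); s=dict(np.load("scene1.npz"))
px=lambda u,v:(245+(u+.5)/6.6-.5,140+(v+.5)/6.6-.5)
def cs(p,q):
    x,y,a=p[:3]; C,S=np.cos(a),np.sin(a); return np.array([x+C*q[0]-S*q[1],y+S*q[0]+C*q[1],q[2]])
ob=[((86,110),(92,122)),((617,61),(92,-122)),((664,462),(-94,-122)),((123,513),(-94,122))]
r=least_squares(lambda p:np.concatenate([np.subtract(proj(c,cs(p,(b[0]/1e3,b[1]/1e3,.067))),px(*a)) for a,b in ob]),[.55,-.1,.1])
cp=r.x
def inv(w):
    C,S=np.cos(cp[2]),np.sin(cp[2]); d=w-np.array([cp[0],cp[1],0]); return np.array([C*d[0]+S*d[1],-S*d[0]+C*d[1],d[2]])
if __name__=="__main__":
    print(cp,r.fun.round(2))
    for a in [(322,325),(433,313),(447,455),(338,464),(345,340),(415,333),(430,440),(358,445)]: print(a,(inv(world(c,*px(*a),.067))*1e3).round(1))
    print("top bar");
    for a in [(375,345),(372,390),(385,440)]: print(a,(inv(world(c,*px(*a),.098))*1e3).round(1))
    q=np.array([inv(w) for w in pc(c).reshape(-1,3)]); m=(abs(q[:,1])<.03)&(q[:,0]<0)&(q[:,0]>-.09)&(q[:,2]>.08); print("depth top",(q[m]*1e3).round(0).tolist())
    q=np.array([inv(w) for w in pc(s).reshape(-1,3)]); 
    m=(abs(q[:,1])<.03)&(q[:,0]<0)&(q[:,0]>-.09)&(q[:,2]>.074)&(q[:,2]<.106)
    for i in np.where(m)[0]: print(i%512,i//512,(q[i]*1e3).round(0),end=";")
E
python3 case2.py
```

```text
[ 0.43563938  0.21562173 -1.65919992] -95.0651527482293 [-0.22 -0.33 -0.55  0.53  2.   -0.5  -0.45 -0.07  0.58  0.35 -1.36  0.03]
[ 0.55676152 -0.1363169   0.12009572] [-0.29 -0.43  0.19 -0.54  0.15  0.5  -0.05  0.43]
(322, 325) [-17.   24.5  67. ]
(433, 313) [-16.2 -25.9  67. ]
(447, 455) [-80.4 -25.4  67. ]
(338, 464) [-79.9  23.7  67. ]
(345, 340) [-24.7  14.8  67. ]
(415, 333) [-24.5 -16.9  67. ]
(430, 440) [-73.  -18.5  67. ]
(358, 445) [-72.2  13.9  67. ]
top bar
(375, 345) [-30.2   5.2  98. ]
(372, 390) [-49.7   8.6  98. ]
(385, 440) [-72.    5.2  98. ]
depth top [[-33.0, 3.0, 91.0], [-33.0, -0.0, 88.0], [-36.0, 4.0, 95.0], [-37.0, 1.0, 100.0], [-37.0, -2.0, 99.0], [-39.0, 4.0, 96.0], [-40.0, 2.0, 101.0], [-40.0, -2.0, 96.0], [-43.0, 5.0, 101.0], [-43.0, 2.0, 103.0], [-43.0, -1.0, 102.0], [-45.0, 5.0, 100.0], [-46.0, 2.0, 100.0], [-46.0, -1.0, 99.0], [-48.0, 2.0, 98.0], [-49.0, 0.0, 103.0], [-51.0, 3.0, 99.0], [-52.0, 0.0, 101.0], [-54.0, 4.0, 103.0], [-55.0, 1.0, 103.0], [-55.0, -3.0, 97.0], [-57.0, 3.0, 96.0], [-57.0, 0.0, 98.0], [-58.0, -2.0, 99.0], [-60.0, 4.0, 98.0], [-60
[... 564 characters left out ...]
291 180 [-36.   4.  90.];292 180 [-44.   8.  94.];293 180 [-40.  -2.  90.];296 180 [-56.   3.  96.];297 180 [-61.   3.  98.];298 180 [-60.  -3.  96.];291 181 [-35.   2.  85.];292 181 [-38.   1.  86.];297 181 [-61.   2.  94.];298 181 [-63.   0.  94.];291 182 [-36.   3.  83.];292 182 [-40.   3.  84.];297 182 [-62.   4.  91.];298 182 [-67.   4.  93.];299 182 [-66.  -1.  91.];291 183 [-34.   1.  78.];292 183 [-41.   4.  81.];297 183 [-61.   2.  87.];298 183 [-66.   3.  88.];299 183 [-67.  -1.  88.];291 184 [-35.   1.  75.];292 184 [-41.   4.  77.];297 184 [-62.   4.  84.];298 184 [-64.   1.  84.];299 184 [-64.  -4.  82.];298 185 [-66.   3.  82.];297 186 [-63.   4.  77.];298 186 [-65.   1.  77.];
```

View pics/hookfit.png

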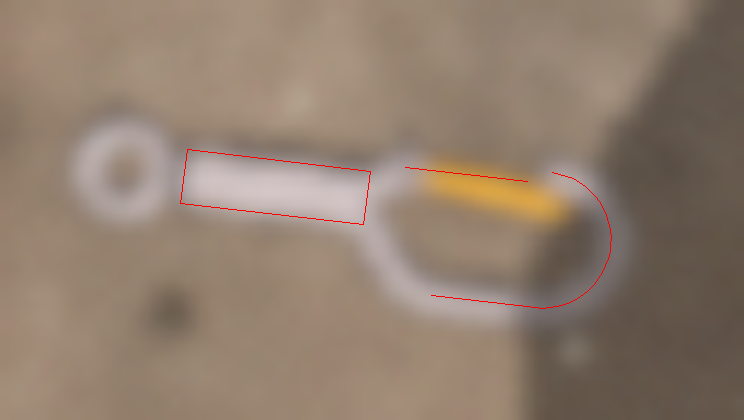

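Emit:
step_arm(
  motion=[
    [[0,0,-6,0,12,-30,40],[0,0,-11.6,0,25,-60,40],[0,0,-11.6,0,25,-95,40],[0,0,-11.6,0,25,-125,40],[0,0,-11.6,0,25,-140,40],[0,0,-11.6,0,25,-148,40],[0,0,-11.6,0,25,-152,40],[0,0,-11.6,0,25,-152,40]],
  ],
)

```text
time_s: 4.28
position: [0.434, 0.2003, 0.1846]
tcp_rot: [[-0.0, 0.09, 0.996], [-0.0, 0.996, -0.09], [-1.0, -0.0, -0.0]]
force: [-0.8, -0.2, -0.4]
opening: 0.46
```

Run:
```python
from rig import bot
import cv2, numpy as np
print(bot.read_state()["force"])
c=bot.capture("scene"); f=c["frame"][:,:,::-1]
cv2.imwrite("pics/s2.png",cv2.resize(f[170:290,170:330],None,fx=5,fy=5,interpolation=cv2.INTER_CUBIC))
```

```text
[-0.81635644 -0.19343926 -0.36954399]
```

View pics/s2.png

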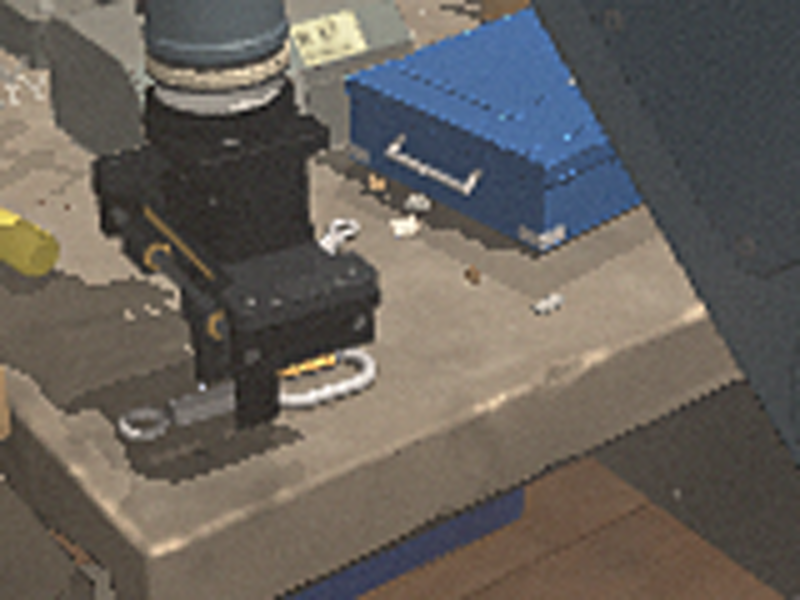

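Emit:
step_arm(
  motion=[
    [[0,0,0,0,0,0,20],[0,0,0,0,0,0,8],[0,0,0,0,0,0,5],[0,0,0,0,0,0,5],[0,0,0,0,0,0,5],[0,0,0,0,0,0,5],[0,0,0,0,0,10,5],[0,0,0,0,0,40,5],[0,0,0,0,0,80,5],[0,0,6,0,0,110,5],[0,0,12,0,0,120,5],[0,0,12,0,0,120,5]],
  ],
)

```text
time_s: 5.33
position: [0.4342, 0.2009, 0.308]
tcp_rot: [[0.007, -0.122, 0.993], [0.001, 0.993, 0.121], [-1.0, 0.0, 0.007]]
force: [0.8, -0.1, -2.8]
opening: 0.157
```

Run:
```python
from rig import bot
import cv2, numpy as np
print(bot.read_state()["force"],bot.read_state()["moment"])
for n in ("scene","top"):
    c=bot.capture(n); np.savez(f"{n}3.npz",**c);f=c["frame"][:,:,::-1]
    f=f[150:270,170:330] if n=="scene" else f[180:250,165:235]
    cv2.imwrite(f"pics/{n}3.png",cv2.resize(f,None,fx=5,fy=5,interpolation=cv2.INTER_CUBIC))
```

```text
[ 0.81326561 -0.14976821 -2.84029142] [-0.02948557 -0.10694274 -0.01333271]
```

View pics/scene3.png

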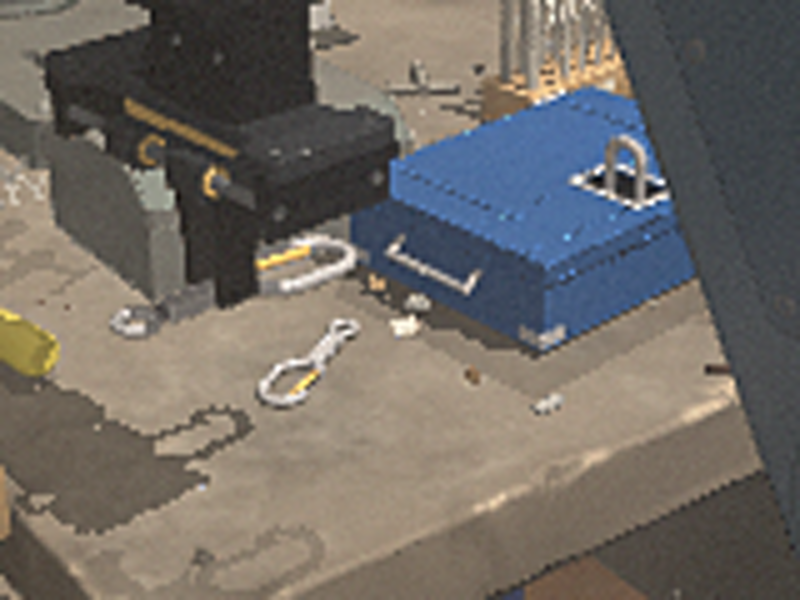

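View pics/top3.png

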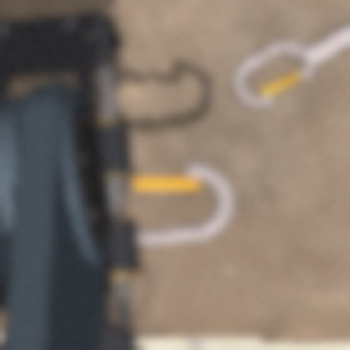

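```bash
cat > grip.py <<'E'
from h import *
from case2 import cp
from scipy.optimize import least_squares
c=dict(np.load("top3.npz")); 
f=c["frame"][:,:,::-1]
z=.1285; tcp=np.array([.4342,.2009])
def hk(p,q):
    x,y,a=p; C,S=np.cos(a),np.sin(a); return np.array([x+C*q[0]-S*q[1],y+S*q[0]+C*q[1],z])
# model mask correlation fit
b=cv2.resize(f,None,fx=12,fy=12,interpolation=cv2.INTER_CUBIC)[180*12:250*12,165*12:235*12]
cv2.imwrite("pics/grip_raw.png",b[300:720,200:700])
g=b.astype(float); hsv=cv2.cvtColor(b,cv2.COLOR_BGR2HSV); 
white=(hsv[...,1]<45)&(hsv[...,2]>140); yel=(hsv[...,1]>150)
mask=np.zeros(white.shape); mask[white]=1
t=np.linspace(-np.pi/2,np.pi/2,30)
bend=[(46,-23),(72,-23)]+[(72+17.5*np.cos(a),-5.5+17.5*np.sin(a)) for a in t]
def ren(p):
    im=np.zeros(mask.shape,np.uint8)
    q=np.array([12*(np.array(proj(c,hk(p,np.array(k)/1e3)))-(165,180)+.5)-.5 for k in bend])
    cv2.polylines(im,[q.round().astype(int)],False,255,int(.008*12*c["fx"]/(1.243-z)))
    return cv2.GaussianBlur(im,(0,0),4)/255.
m=cv2.GaussianBlur(mask,(0,0),4)
m[:, :int(12*(190-165))]=0
from scipy.optimize import minimize
def cost(p):
    P=[tcp[0]+p[0]/1e3,tcp[1]+p[1]/1e3,np.radians(p[2])]; r=ren(P); r[:, :int(12*(190-165))]=0
    return ((r-m)**2).mean()
best=min((minimize(cost,[dx,dy,a],method="Nelder-Mead",options=dict(initial_simplex=[[dx,dy,a],[dx+3,dy,a],[dx,dy+3,a],[dx,dy,a+4]])) for dx in(-3,3) for dy in (10,18) for a in (-84,-80)),key=lambda r:r.fun)
print(best.x,best.fun)
P=[tcp[0]+best.x[0]/1e3,tcp[1]+best.x[1]/1e3,np.radians(best.x[2])]
b[...,2]=np.maximum(b[...,2],(ren(P)*120+100*(ren(P)>.5)).astype(np.uint8)); cv2.imwrite("pics/grip_fit.png",b[100:700,150:850])
# in-hand offset expressed in hook frame for expected angle
E
python3 grip.py
```

```text
[  2.10422521  12.15524854 -84.70164018] 0.04435724112872451
```

View pics/grip_fit.png

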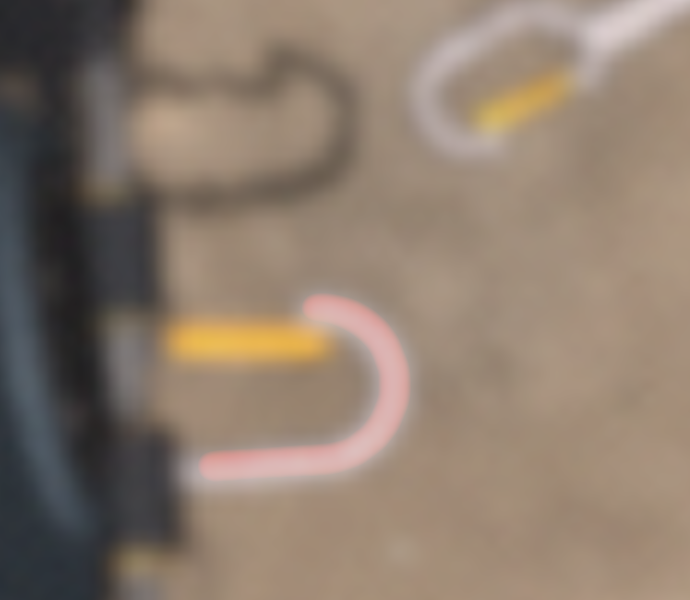

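```bash
cat > tgt.py <<'E'
from case2 import *
import sys
leg=cs(cp,(-.0625,.0015,.075)); print("leg",leg, "yaw",np.degrees(cp[2]))
a=np.radians(-84.7+float(sys.argv[1]) if len(sys.argv)>1 else -84.7)
off=np.array([2.1,12.2])
for q in [(57,32),(57,14),(57,1),(79,1),(81,-4)]:
    C,S=np.cos(a),np.sin(a); o=leg[:2]*1e3-np.array([C*q[0]-S*q[1],S*q[0]+C*q[1]]); t=o-off
    print(q,"TCP",t.round(1),"shift from (434,201,305)",(t-[434,201]).round(1))
E
python3 tgt.py
```

```text
leg [ 0.49453199 -0.14231566  0.075     ] yaw 6.880978037208988
(57, 32) TCP [ 455.3 -100.7] shift from (434,201,305) [  21.3 -301.7]
(57, 14) TCP [473.2 -99.1] shift from (434,201,305) [  39.2 -300.1]
(57, 1) TCP [486.2 -97.9] shift from (434,201,305) [  52.2 -298.9]
(79, 1) TCP [484.1 -75.9] shift from (434,201,305) [  50.1 -276.9]
(81, -4) TCP [488.9 -73.5] shift from (434,201,305) [  54.9 -274.5]
```

Emit:
step_arm(
  motion=[
    [[0,0,0,2,-30,0,5],[0,0,0,4,-60,0,5],[0,0,0,6,-90,0,5],[0,0,0,8,-120,0,5],[0,0,0,10,-150,0,5],[0,0,0,12,-180,0,5],[0,0,0,14,-210,0,5],[0,0,0,16,-240,0,5],[0,0,0,18,-270,0,5],[0,0,0,19,-302,0,5],[0,0,0,19,-302,-20,5],[0,0,0,19,-302,-35,5]],
  ],
)

```text
time_s: 6.43
position: [0.4526, -0.1035, 0.268]
tcp_rot: [[-0.001, -0.113, 0.994], [0.0, 0.994, 0.113], [-1.0, 0.0, -0.001]]
force: [-0.1, 0.6, -2.5]
opening: 0.157
```

Emit:
step_arm(
  motion=[
    [[0,0,0,0,0,-7,5],[0,0,0,0,0,-12,5],[0,0,0,0,0,-15,5],[0,0,0,0,0,-15,5],[0,0,0,0,0,-15,5]],
  ],
)

```text
time_s: 6.85
position: [0.4527, -0.1009, 0.2548]
tcp_rot: [[0.0, -0.12, 0.993], [-0.0, 0.993, 0.12], [-1.0, -0.0, -0.0]]
force: [-0.5, 0.6, -1.0]
opening: 0.157
```

Run:
```python
from rig import bot
import cv2, numpy as np
s=bot.read_state();print(s["position"],s["force"],s["moment"])
for n in ("scene","top"):
    c=bot.capture(n); np.savez(f"{n}4.npz",**c);f=c["frame"][:,:,::-1]
    f=f[130:230,210:340] if n=="scene" else f[160:240,245:345]
    cv2.imwrite(f"pics/{n}4.png",cv2.resize(f,None,fx=6,fy=6,interpolation=cv2.INTER_CUBIC))
```

```text
[ 0.45273055 -0.10094166  0.25481085] [-0.52541003  0.61502633 -1.00773089] [-0.03376602 -0.16548622 -0.01377396]
```

View pics/scene4.png

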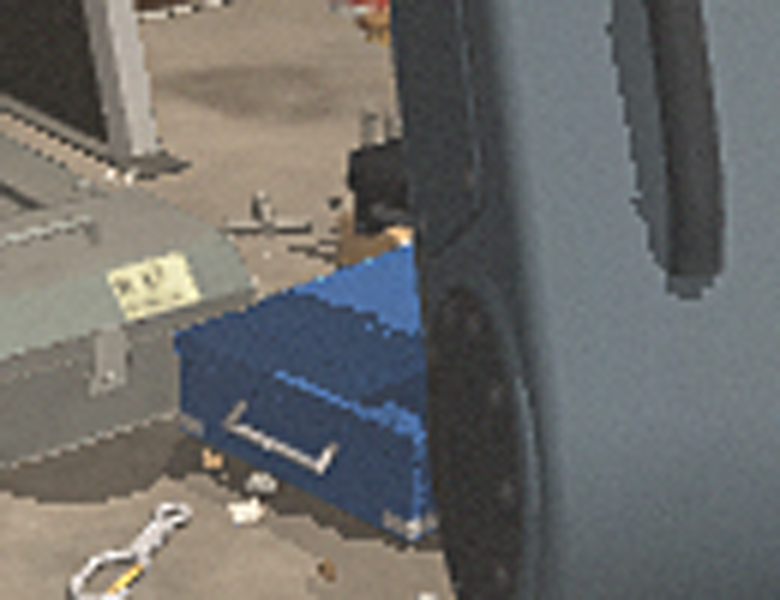

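View pics/top4.png

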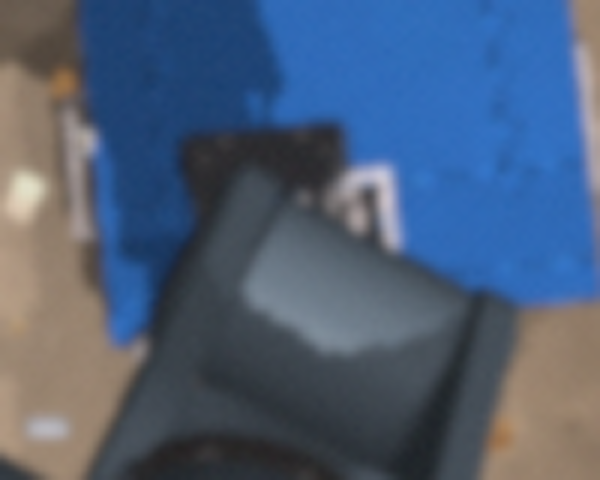

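Emit:
step_arm(
  motion=[
    [[0,0,0,5,0.6,0,5],[0,0,0,10,1.2,0,5],[0,0,0,14,1.7,0,5],[0,0,0,16,1.9,0,5],[0,0,0,16,1.9,0,5],[0,0,0,16,1.9,0,5]],
  ],
)

```text
time_s: 7.45
position: [0.4688, -0.0994, 0.2548]
tcp_rot: [[0.0, -0.12, 0.993], [-0.0, 0.993, 0.12], [-1.0, -0.0, 0.0]]
force: [0.0, 0.8, -1.7]
opening: 0.157
```

Emit:
step_arm(
  motion=[
    [[0,0,0,1.5,0.2,0,5],[0,0,0,3,0.4,0,5],[0,0,0,3,0.4,0,5]],
  ],
)

```text
time_s: 7.7
position: [0.4718, -0.0991, 0.2547]
tcp_rot: [[0.0, -0.119, 0.993], [-0.0, 0.993, 0.119], [-1.0, -0.0, 0.0]]
force: [-0.0, -0.3, -2.1]
opening: 0.157
```

Emit:
step_arm(
  motion=[
    [[0,0,0,1.5,0.2,0,5],[0,0,0,3,0.4,0,5],[0,0,0,3,0.4,0,5]],
  ],
)

```text
time_s: 7.95
position: [0.475, -0.0987, 0.2548]
tcp_rot: [[0.001, -0.119, 0.993], [-0.0, 0.993, 0.119], [-1.0, -0.0, 0.001]]
force: [-0.3, 0.2, -2.5]
opening: 0.154
```

Emit:
step_arm(
  motion=[
    [[0,0,0,1,0.1,0,5],[0,0,0,2,0.2,0,5],[0,0,0,2,0.2,0,5]],
  ],
)

```text
time_s: 8.2
position: [0.4764, -0.0984, 0.2546]
tcp_rot: [[-0.001, -0.119, 0.993], [0.0, 0.993, 0.119], [-1.0, 0.0, -0.001]]
force: [-0.9, -0.6, -1.5]
opening: 0.161
```

Emit:
step_arm(
  motion=[
    [[0,0,0,1,0.1,0,5],[0,0,0,2,0.2,0,5],[0,0,0,2,0.2,0,5]],
  ],
)

```text
time_s: 8.45
position: [0.4784, -0.0982, 0.2547]
tcp_rot: [[-0.001, -0.119, 0.993], [0.0, 0.993, 0.119], [-1.0, 0.001, -0.001]]
force: [-2.6, 0.0, -2.4]
opening: 0.153
```

Emit:
step_arm(
  motion=[
    [[0,0,0,1,0.1,0,5],[0,0,0,2,0.2,0,5],[0,0,0,2,0.2,0,5]],
  ],
)

```text
time_s: 8.7
position: [0.4806, -0.0981, 0.2547]
tcp_rot: [[-0.001, -0.119, 0.993], [0.0, 0.993, 0.119], [-1.0, 0.0, -0.001]]
force: [-3.4, -1.3, -2.8]
opening: 0.156
```

Emit:
step_arm(
  motion=[
    [[0,0,0,1,0.1,0,5],[0,0,0,2,0.2,0,5],[0,0,0,3,0.3,0,5],[0,0,0,3,0.3,0,5]],
  ],
)

```text
time_s: 9.03
position: [0.4836, -0.0977, 0.2546]
tcp_rot: [[-0.001, -0.119, 0.993], [0.0, 0.993, 0.119], [-1.0, 0.0, -0.001]]
force: [-2.9, 0.2, -1.7]
opening: 0.154
```

Emit:
step_arm(
  motion=[
    [[0,0,0,1,0.1,0,5],[0,0,0,2,0.2,0,5],[0,0,0,3,0.3,0,5],[0,0,0,3,0.3,0,5]],
  ],
)

```text
time_s: 9.37
position: [0.4866, -0.0973, 0.2547]
tcp_rot: [[-0.0, -0.119, 0.993], [0.0, 0.993, 0.119], [-1.0, 0.0, -0.0]]
force: [-2.7, 0.1, -1.5]
opening: 0.156
```

Emit:
step_arm(
  motion=[
    [[0,0,0,1,0.1,0,5],[0,0,0,2,0.2,0,5],[0,0,0,2,0.3,0,5],[0,0,0,2,0.3,0,5]],
  ],
)

```text
time_s: 9.7
position: [0.4885, -0.097, 0.2547]
tcp_rot: [[-0.0, -0.119, 0.993], [0.0, 0.993, 0.119], [-1.0, 0.0, -0.0]]
force: [-4.0, 0.4, -1.9]
opening: 0.149
```

Run:
```python
from rig import bot
s=bot.read_state();print(s["position"],s["force"],s["moment"])
```

```text
[ 0.4885371  -0.09701303  0.2546671 ] [-4.01549333  0.3635372  -1.86396612] [ 0.06258607  0.52208725 -0.16431315]
```

Emit:
step_arm(
  motion=[
    [[0,0,0,1,0.1,0,5],[0,0,0,1.5,0.2,0,5],[0,0,0,1.5,0.2,0,5]],
  ],
)

```text
time_s: 9.95
position: [0.4901, -0.0969, 0.2547]
tcp_rot: [[-0.0, -0.119, 0.993], [0.0, 0.993, 0.119], [-1.0, 0.0, -0.0]]
force: [-4.1, 1.3, -1.4]
opening: 0.156
```

Emit:
step_arm(
  motion=[
    [[0,0,0,0.5,0.1,0,5],[0,0,0,1,0.1,0,5],[0,0,0,1,0.1,0,5]],
  ],
)

```text
time_s: 10.2
position: [0.4911, -0.0968, 0.2547]
tcp_rot: [[-0.0, -0.119, 0.993], [0.0, 0.993, 0.119], [-1.0, 0.0, -0.0]]
force: [-4.1, 1.2, -1.7]
opening: 0.155
```

Run:
```python
from rig import bot
s=bot.read_state();print(s["position"],s["force"],s["moment"])
```

```text
[ 0.49113462 -0.09681333  0.25471584] [-4.06072037  1.22977864 -1.68134533] [ 0.07610174  0.6126948  -0.12508486]
```

Emit:
step_arm(
  motion=[
    [[0,0,0,-0.2,2,0,5],[0,0,0,-0.5,4,0,5],[0,0,0,-0.7,6,0,5],[0,0,0,-1,8,0,5],[0,0,0,-1,8,0,5]],
  ],
)

```text
time_s: 10.62
position: [0.4903, -0.0883, 0.2549]
tcp_rot: [[0.001, -0.119, 0.993], [0.0, 0.993, 0.119], [-1.0, 0.0, 0.001]]
force: [-1.7, 2.3, -2.5]
opening: 0.156
```

Emit:
step_arm(
  motion=[
    [[0,0,0,-0.2,2,0,5],[0,0,0,-0.5,4,0,5],[0,0,0,-0.7,6,0,5],[0,0,0,-0.7,6,0,5]],
  ],
)

```text
time_s: 10.95
position: [0.4895, -0.0822, 0.2548]
tcp_rot: [[0.0, -0.119, 0.993], [0.001, 0.993, 0.119], [-1.0, 0.001, 0.0]]
force: [-1.4, 3.1, -1.9]
opening: 0.152
```

Run:
```python
from rig import bot
s=bot.read_state();print(s["position"],s["force"],s["moment"])
```

```text
[ 0.48947419 -0.08224204  0.25479729] [-1.40048561  3.14887541 -1.85421403] [ 0.73325412  0.07020233 -0.05918392]
```

Emit:
step_arm(
  motion=[
    [[0,0,0,-0.2,2,0,5],[0,0,0,-0.5,4,0,5],[0,0,0,-0.6,5,0,5],[0,0,0,-0.6,5,0,5]],
  ],
)

```text
time_s: 11.28
position: [0.4896, -0.078, 0.255]
tcp_rot: [[0.003, -0.12, 0.993], [-0.001, 0.993, 0.12], [-1.0, -0.002, 0.002]]
force: [-0.1, -0.4, -1.8]
opening: 0.154
```

Emit:
step_arm(
  motion=[
    [[0,0,0,-0.2,2,0,5],[0,0,0,-0.4,3,0,5],[0,0,0,-0.4,3,0,5]],
  ],
)

```text
time_s: 11.53
position: [0.4891, -0.0754, 0.255]
tcp_rot: [[0.002, -0.12, 0.993], [-0.002, 0.993, 0.12], [-1.0, -0.002, 0.002]]
force: [-0.7, -2.8, -2.1]
opening: 0.154
```

Emit:
step_arm(
  motion=[
    [[0,0,0,-0.1,1,0,5],[0,0,0,-0.2,2,0,5],[0,0,0,-0.2,2,0,5]],
  ],
)

```text
time_s: 11.78
position: [0.4893, -0.0745, 0.2551]
tcp_rot: [[0.004, -0.121, 0.993], [-0.004, 0.993, 0.121], [-1.0, -0.005, 0.003]]
force: [-0.3, -8.7, -3.0]
opening: 0.155
```

Run:
```python
from rig import bot
s=bot.read_state();print(s["position"],s["force"],s["moment"])
```

```text
[ 0.48926772 -0.07453989  0.25513927] [-0.25373545 -8.68429461 -3.01543577] [-1.58862644 -0.0850022  -0.09891054]
```

Emit:
step_arm(
  motion=[
    [[0,0,0,1.5,-0.3,0,5],[0,0,0,3,0,0,5],[0,0,0,3.5,0.4,0,5],[0,0,0,3.5,0.4,0,5]],
  ],
)

```text
time_s: 12.12
position: [0.4918, -0.0743, 0.2549]
tcp_rot: [[0.0, -0.12, 0.993], [-0.004, 0.993, 0.12], [-1.0, -0.004, -0.0]]
force: [-2.8, -10.2, -2.2]
opening: 0.152
```

Run:
```python
from rig import bot
import cv2,numpy as np
s=bot.read_state();print(s["position"],s["force"],s["moment"])
for n in ("scene","top"):
    c=bot.capture(n);f=c["frame"][:,:,::-1]
    f=f[130:230,210:340] if n=="scene" else f[160:240,245:345]
    cv2.imwrite(f"pics/{n}5.png",cv2.resize(f,None,fx=6,fy=6,interpolation=cv2.INTER_CUBIC))
```

```text
[ 0.49183797 -0.07426172  0.25485077] [ -2.76546303 -10.20528352  -2.16126902] [-1.86095253  0.40014564 -0.23050439]
```

View pics/top5.png

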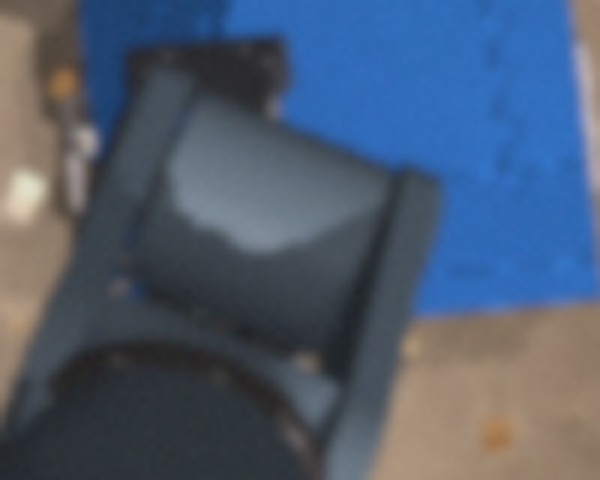

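Emit:
step_arm(
  motion=[
    [[0,0,0,-1,-1.5,0,5],[0,0,0,-1.5,-2,0,5],[0,0,0,-1.5,-2,-1,5],[0,0,0,-1.5,-2,-2,5],[0,0,0,-1.5,-2,-3,5],[0,0,0,-1.5,-2,-3,5]],
  ],
)

```text
time_s: 12.72
position: [0.4908, -0.0749, 0.2522]
tcp_rot: [[0.002, -0.12, 0.993], [-0.002, 0.993, 0.12], [-1.0, -0.002, 0.002]]
force: [-1.0, -5.5, 2.6]
opening: 0.156
```

Run:
```python
from rig import bot
s=bot.read_state();print(s["position"],s["force"],s["moment"])
```

```text
[ 0.49079257 -0.07489998  0.25219191] [-0.96900918 -5.51643655  2.63904352] [-1.05148021 -0.12771572  0.06410349]
```

Emit:
step_arm(
  motion=[
    [[0,0,0,0,-0.8,0,5],[0,0,0,0,-1.2,0,5],[0,0,0,0,-1.2,0,5]],
  ],
)

```text
time_s: 12.97
position: [0.4907, -0.0754, 0.2522]
tcp_rot: [[0.002, -0.119, 0.993], [0.0, 0.993, 0.119], [-1.0, -0.0, 0.002]]
force: [1.8, -0.6, 4.4]
opening: 0.157
```

Emit:
step_arm(
  motion=[
    [[0,0,0,0,0,0,16],[0,0,0,0,0,0,20],[0,0,0,0,0,0,26],[0,0,0,0,0,0,32],[0,0,0,0,0,0,36],[0,0,0,0,0,5,36],[0,0,0,0,0,20,36],[0,0,0,0,0,50,36],[0,0,0,0,0,90,36],[0,0,0,0,0,120,36],[0,0,0,0,35,140,36],[0,0,0,0,70,140,36]],
  ],
)

```text
time_s: 13.97
position: [0.4917, -0.0065, 0.3966]
tcp_rot: [[0.01, -0.115, 0.993], [-0.002, 0.993, 0.115], [-1.0, -0.004, 0.01]]
force: [1.5, 0.7, -0.8]
opening: 0.417
```

Emit:
step_arm(
  motion=[
    [[0,0,0,0,40,0,36],[0,0,0,-5,80,0,36],[0,0,0,-10,120,0,36],[0,0,0,-15,160,0,36],[0,0,0,-20,200,0,36],[0,0,0,-20,240,0,36],[0,0,0,-20,240,0,36]],
  ],
)

```text
time_s: 14.55
position: [0.469, 0.24, 0.3923]
tcp_rot: [[0.001, -0.126, 0.992], [0.004, 0.992, 0.126], [-1.0, 0.003, 0.002]]
force: [0.3, 0.4, -0.5]
opening: 0.415
```

Run:
```python
from rig import bot
import cv2,numpy as np
s=bot.read_state();print(s["position"],s["force"],s["time_s"])
for n in ("scene","top"):
    c=bot.capture(n);f=c["frame"][:,:,::-1]; np.savez(f"{n}6.npz",**c); cv2.imwrite(f"pics/{n}6f.png",f)
    f=f[140:220,220:330] if n=="scene" else f[175:225,250:325]
    cv2.imwrite(f"pics/{n}6.png",cv2.resize(f,None,fx=7 if n=="scene" else 10,fy=7 if n=="scene" else 10,interpolation=cv2.INTER_CUBIC))
```

```text
[0.46901837 0.23998577 0.39225983] [ 0.28125848  0.40623254 -0.45113703] 14.55
```

View pics/top6.png

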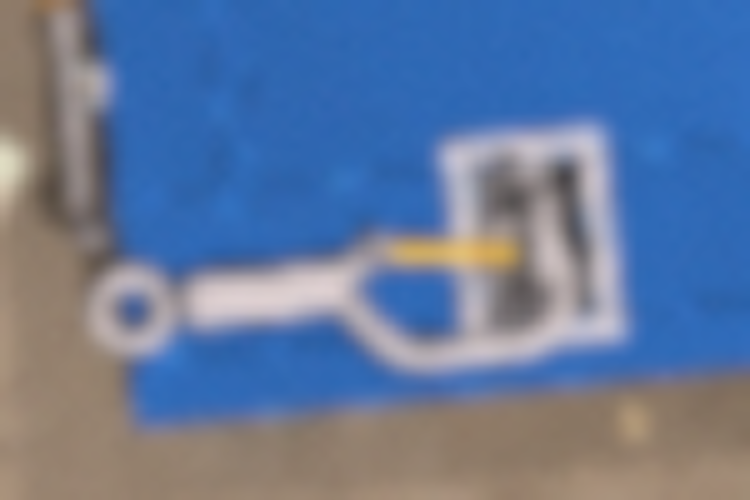

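View pics/scene6.png

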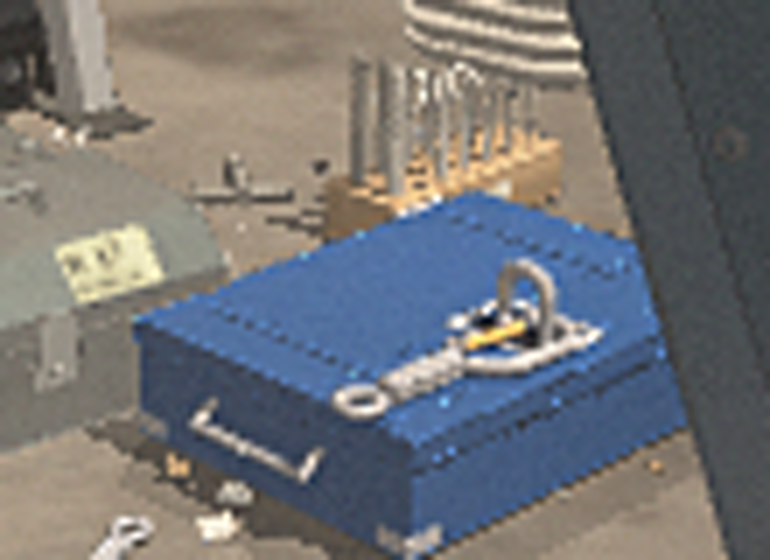

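```bash
cat > chk.py <<'E'
from h import *
import case2
from scipy.optimize import minimize
c=dict(np.load("top6.npz")); f=c["frame"][:,:,::-1]; z=.072
S=10; X0,Y0=245,170
b=cv2.resize(f,None,fx=S,fy=S,interpolation=cv2.INTER_CUBIC)[Y0*S:(Y0+60)*S,X0*S:(X0+80)*S]
def hk(p,q):
    x,y,a=p; C,Sn=np.cos(a),np.sin(a); return np.array([x+C*q[0]-Sn*q[1],y+Sn*q[0]+C*q[1],z])
hsv=cv2.cvtColor(b,cv2.COLOR_BGR2HSV); m=((hsv[...,1]<60)&(hsv[...,2]>120)).astype(float); m[:, 510:]=0; m[:130]=0; m[m.shape[0]-60:]=0
m=cv2.GaussianBlur(m,(0,0),4)
P=lambda p,k:(S*(np.array(proj(c,hk(p,np.array(k)/1e3)))-(X0,Y0)+.5)-.5)
k=c["fx"]/(1.243-z)*S/1e3
t=np.linspace(-np.pi/2,np.pi/2,30)
bend=[(46,-23),(72,-23)]+[(72+17.5*np.cos(a),-5.5+17.5*np.sin(a)) for a in t]
def ren(p):
    im=np.zeros(m.shape,np.uint8)
    cv2.fillPoly(im,[np.array([P(p,q) for q in [(-23,7),(25,7),(25,-7),(-23,-7)]]).round().astype(int)],255)
    cv2.polylines(im,[np.array([P(p,q) for q in [(25,-4),(46,-23),(66,-23)]]).round().astype(int)],False,255,int(8*k))
    im[:,510:]=0
    return cv2.GaussianBlur(im,(0,0),4)/255.
o=np.array([.4907,-.0754])+[.0021,.0122]
f0=lambda v:((ren([o[0]+v[0]/1e3,o[1]+v[1]/1e3,np.radians(v[2])])-m)**2)[130:-60,100:510].mean()
best=min((minimize(f0,[dx,dy,a],method="Nelder-Mead",options=dict(initial_simplex=[[dx,dy,a],[dx+3,dy,a],[dx,dy+3,a],[dx,dy,a+4]])) for dx in(-3,2) for dy in (-3,3) for a in (-86,-82)),key=lambda r:r.fun)
v=best.x; print(v,best.fun); p=[o[0]+v[0]/1e3,o[1]+v[1]/1e3,np.radians(v[2])]
cv2.imwrite("pics/chk_raw.png",b)
cv2.polylines(b,[np.array([P(p,q) for q in bend]).round().astype(int)],False,(0,0,255),1)
cv2.polylines(b,[np.array([P(p,q) for q in [(-23,7),(25,7),(25,-7),(-23,-7),(-23,7)]]).round().astype(int)],False,(0,0,255),1)
for th,col in((0,(0,255,0)),(.6,(255,0,255))):
    cv2.line(b,*[tuple(P(p,q).round().astype(int)) for q in [(34,9),(34+32*np.cos(th),9-32*np.sin(th))]],col,1)
cv2.circle(b,tuple(P(p,(81,-4)).round().astype(int)),int(4*k),(0,255,255),1)
cv2.imwrite("pics/chk.png",b)
w=hk(p,np.array([.081,-.004])); print("home leg in case",(case2.inv(w)*1e3).round(1), "hook angle",v[2],"case",np.degrees(case2.cp[2])-90)
q=np.array([case2.inv(x) for x in pc(c).reshape(-1,3)]); mm=(abs(q[:,1])<.035)&(q[:,0]<0)&(q[:,0]>-.09)&(q[:,2]>.085); print((q[mm]*1e3).round(0).astype(int).tolist())
E
python3 chk.py
```

```text
[ -2.8788003    6.47756863 -81.71123668] 0.11759385182885124
home leg in case [-58.8   6.   72. ] hook angle -81.71123667930547 case -83.11902196279101
[[-33, 3, 88], [-34, 0, 91], [-36, 4, 93], [-37, 1, 96], [-37, -2, 94], [-40, 5, 99], [-40, 2, 102], [-40, -1, 99], [-42, 5, 97], [-43, 2, 103], [-43, -1, 100], [-45, 5, 96], [-46, 3, 103], [-46, 0, 101], [-49, 3, 103], [-49, 0, 101], [-51, 3, 103], [-52, 0, 101], [-54, 3, 98], [-55, 1, 103], [-55, -3, 98], [-57, 3, 97], [-57, 1, 101], [-58, -2, 100], [-60, 4, 100], [-60, 1, 96], [-60, -2, 95], [-63, 4, 95], [-63, 1, 97], [-63, -3, 89], [-65, 3, 89], [-66, 0, 88]]
```

View pics/chk.png

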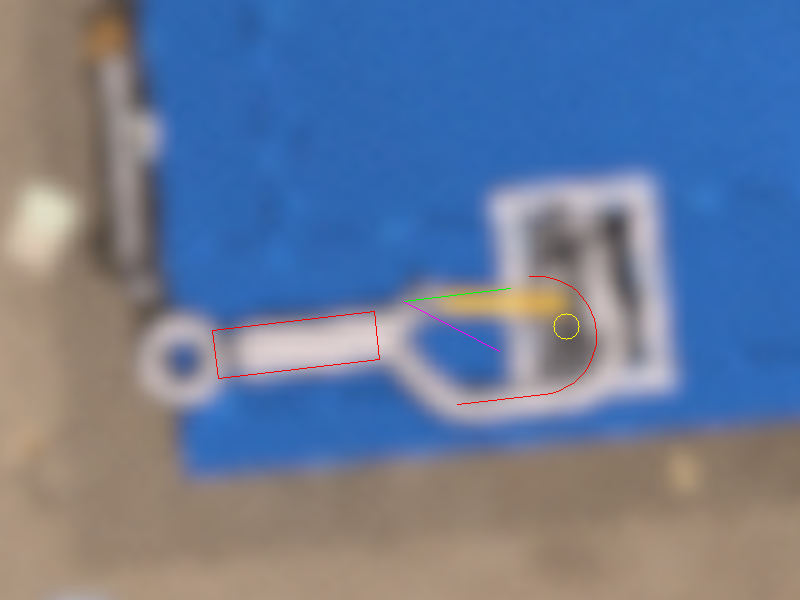

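View pics/chk_raw.png

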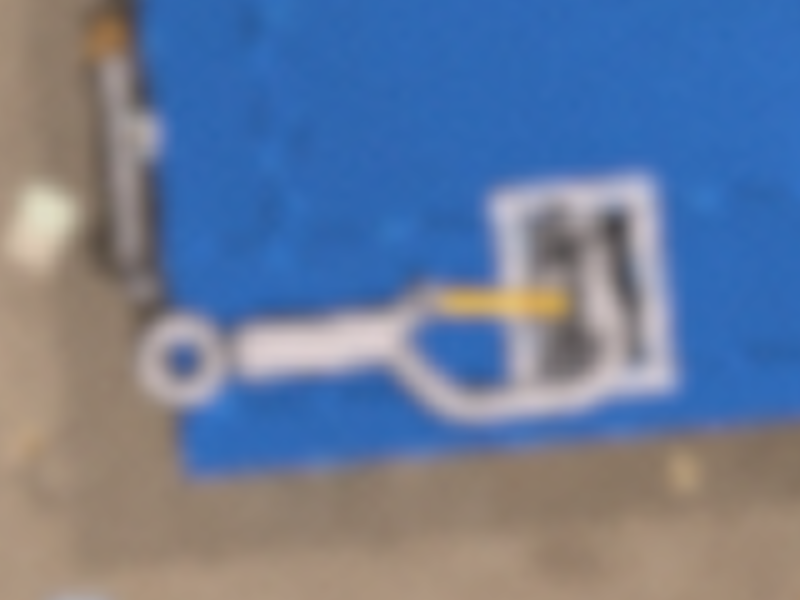

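```bash
cat > lm.py <<'E'
from h import *
import case2
a=dict(np.load("top0.npz")); b=dict(np.load("top6.npz"))
fa,fb=a["frame"],b["frame"]
def yel(c,u0,u1,v0,v1,z):
    S=8; I=cv2.resize(c["frame"],None,fx=S,fy=S,interpolation=cv2.INTER_CUBIC); h=cv2.cvtColor(I,cv2.COLOR_RGB2HSV)
    m=(h[...,1]>130)&(h[...,0]>12)&(h[...,0]<35)&(h[...,2]>130); mm=np.zeros_like(m); mm[v0*S:v1*S,u0*S:u1*S]=m[v0*S:v1*S,u0*S:u1*S]
    v,u=np.where(mm); P=np.array([world(c,(x+.5)/S-.5,(y+.5)/S-.5,z)[:2] for x,y in zip(u[::3],v[::3])])
    ct=P.mean(0); d=np.linalg.svd(P-ct,full_matrices=False)[2][0]; d*=-np.sign(d[1]); s=(P-ct)@d
    return ct,d,s.min()*1e3,s.max()*1e3,(( P-ct)@np.array([-d[1],d[0]])).std()*1e3,len(P)
k=lambda c,o,S,uv,z:world(c,o[0]+(uv[0]+.5)/S-.5,o[1]+(uv[1]+.5)/S-.5,z)[:2]
A=dict(eye=k(a,(163,205),12,(125,170),.005),gripL=k(a,(163,205),12,(186,180),.005),spine=k(a,(163,205),12,(480,306),.005))
B=dict(eye=k(b,(245,170),10,(183,359),.072),gripL=k(b,(245,170),10,(238,357),.072),spine=k(b,(245,170),10,(500,405),.072))
A["g"]=yel(a,190,225,205,230,.005); B["g"]=yel(b,280,310,190,210,.072)
for n,L in(("start",A),("now",B)):
    ct,d,s0,s1,w,N=L["g"]; e=L["eye"]
    th=lambda v:np.degrees(np.arctan2(v[1],v[0]))
    print(n,"gate dir",th(d),"len",s1-s0,"w",w,N,"| eye->gate centre",np.linalg.norm(ct-e)*1e3,th(ct-e)-th(d),"| eye->tip",np.linalg.norm(ct+d*s1/1e3-e)*1e3,"| spine dir",th(L["spine"]-e)-th(d), "tip->spine",np.linalg.norm(ct+d*s1/1e3-L["spine"])*1e3)
ct,d,s0,s1,_,_=B["g"]; print("tip in case",case2.inv(np.append(ct+d*s1/1e3,.072))*1e3,"eye",case2.inv(np.append(B["eye"],.072))*1e3)
E
python3 lm.py
```

```text
start gate dir -104.50051644779968 len 34.47398311392966 w 2.444044675636978 598 | eye->gate centre 96.27910386603398 12.898825194838707 | eye->tip 114.37430857907029 | spine dir -4.639330622544662 tip->spine 32.444827304759805
now gate dir -92.16235607026726 len 27.719381282191847 w 1.0472144256760263 99 | eye->gate centre 107.05276886753006 12.618589112847843 | eye->tip 112.62298416570839 | spine dir -4.535383942611759 tip->spine 34.79256711314992
tip in case [-52.19215629   7.10105883  72.        ] eye [-57.97181542 119.57564308  72.        ]
```

```bash
python3 -c "
from rig import bot
print(bot.hand_in())"
```

```text
the job is handed in; nothing more can be done
None
```

The lid is shut with the staple standing up through its slot, and the larger snap hook is clipped round the staple's front leg. I handed the job in at about 15 s; no verdict was reported.

**What I did:**
- I pressed the lid shut with the closed fingertips, at about 28 N.
- I picked up the larger hook by its grip flat and pushed its gate against the front leg, at about 4 N. I then slid the leg into the bend, with a peak reading of about 10 N, and let the hook down onto the lid and released it.

**Last checks:**
- **Gate:** in the top view it stands at the same angle to the hook as at the start, 12.6° against 12.9°, so I read it as shut. The spring force also disappeared as the leg went home.
- **Leg:** it sits at the home spot in the bend, to within a few millimetres.
- **Staple:** depth readings show it upright and unmoved.
- **Gripper:** it was clear, about 0.3 m from the case.

**What disagreed or went unchecked:**
- An automatic outline fit of the hook after release came out about 6 mm off, so I threw it out. The gate check above uses visible landmarks on the hook instead.
- The yellow length of the gate seen in the last picture was shorter than at the start, 28 mm against 34 mm. The colour test caught far fewer pixels there.
- I took no separate before-and-after look at the bystanders. The arm stayed well above and away from them.

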